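# Close down the tattoo station for the night

## Robot

A 7-joint arm with a two-finger parallel gripper is mounted at the origin on the work surface. World frame = base frame: x ahead of the robot, y to its left, z up, the work surface at z = 0. Lengths are in m, angles in degrees, forces in N, time in s.
With the tool pointing down it reaches from about 0.425 to 0.875 m from the base axis. Payload 4.7 kg.
Tool frame: the origin (TCP) lies between the finger pads, 19 mm behind the fingertips; this is the grasp point; z points along the fingers, y is the line along which they close (so a half turn about z gives the same grasp; the last joint's range is limited). The gripper opens to 87 mm and grips with 3 to 60 N. Pads are 19 mm wide; open, the fingers measure 117 mm over their backs; the gripper's body (75 mm by 190 mm) begins 51 mm behind the grasp point.
Start: joints at [68.474, 18.392, -4.016, 83.108, 1.295, 78.541, -3.26], TCP at [0.247, -0.601, 0.241] pointing down, gripper open.
Joint ranges: [-163.93, 163.93], [-17.29, 119.83], [-79.2, 71.16], [3.27, 140.29], [-89.18, 269.18], [5.43, 117.66], [-154.24, 154.24]. Speed limits (degrees/s): [147.25, 147.25, 180, 180, 180, 180, 180].

## Interface

Orientations are given as [roll, pitch, yaw] about the fixed x, y, z axes, in that order (R = Rz(yaw) Ry(pitch) Rx(roll)).
In Python, from cell import get_obs, cams, ticket, finder gives the robot as it stands.
- The arm moves only by the shell command python3 -m creep 'ROWS' [FORCE]. ROWS is text: rows parted by semicolons, each of 5 numbers parted by spaces: the shift along the world's x, y, z in m, then the turn about the world's z in degrees, then the finger opening in m, from 0 to 0.087. A call has 1 to 8 rows; each row shifts and turns the commanded pose from where the row before left it; what a row does not reach is not made up. A row lasts 1/8 s, in which the tool goes at most 62.5 mm and 10.7 degrees, less where a joint would pass 70% of its speed; a pose out of reach is approached as far as the arm can. A call with a gripper value outside its range is refused whole. The fingers move at their own pace and stop on an object; FORCE is the grip in N (left out, the last holds). Time passes only in rows, so rows that do not move let the fingers close. It gives the time, the measured TCP pose, the force, the opening and the grip force at its end, in the units of the state.
- get_obs(): the state, without advancing time (a new reading comes with each control period).
- cams.read_camera(name): name is "scene" or "top"; returns the picture (400x640x3 uint8, red, green, blue); there is no depth.
- cams.calibration(name): a dict with "fx", "fy", "cx", "cy" (pixels), "extrinsics" (4x4, takes a point from world to camera coordinates). Camera axes: x right, y down, z forward; pixel columns grow to the right and rows downward; lengths in m; the calibration is good to about 2 mm. A picture is of the moment at which its call begins. calibration takes no time and is no camera call.
- ticket.sign_off(): hands the job in; it is judged then, once.
Trained networks look in the newest picture that a camera, given by its name, has taken for a name from the list of things; names that differ only in an ending like _2 or _b are one class to them, and where a whole thing is asked for, a point or a joint stands for the part that bears it (a point fixed in the world has none). Each returns a list of dicts, best first, with "p" (0 to 1); they miss things now and then, are a little off and sometimes report something else, mostly with a low value. They report only what shows in the picture. A call takes as long as a camera call. They do not tell look-alikes from the thing itself.
- finder.masks_of(name, camera): "mask" (400x640 bool, what is visible of it) and "xy" ([column, row] in pixels, amid what is visible of it).
- finder.tip_of(name, camera): "xy" ([column, row] in pixels: a listed point, or the origin of a listed thing).
The state is a dict: "time_s": time; "qpos": joint angles; "joint_velocities": joint speeds; "effort": joint torques, N m; "tool_pos": TCP position; "tool_rot": TCP orientation; "force": force on the tool from outside, world axes, zero at the start; "wrist_torque": the same for the moment, N m; "grip_width": finger opening in m; "grasp_force": force on a finger pad.
Only numpy, scipy, OpenCV 4.12 (cv2) and the standard library are available. Lean on these libraries where they do the work, as an engineer would, in place of code of your own. Each camera call takes 0.05 s, during which the arm holds its last target. There are 200 camera calls.

## Task

Close the tattoo station down for the night. Press every loose battery pack down into a bay of the charging dock until it is fully home, its block flush with the panel, and only then turn the dock's selector to the charge mark (the battery symbol). Tidy all the loose white cartons into one column on the brown case, each centred and squared up with it, the small cartons above the large ones, and do not move or tip the jar or the two ink bottles.

Things in the scene. Friction and masses are not known exactly. Their poses are not given: they have to be found in the camera images.
- dock: charging dock fixed to the table: flat grey unit 160 (x) x 180 (y) mm, top panel 45 mm above the table, two bays side by side in the panel, a selector knob in the half nearest the robot, along the far edge a yellow display bar 18 x 90 mm, 24 mm above the panel. Origin at the centre of its underside, x away from the robot, y left, z up
- bay_a (a point): centre of the floor of the dock's left (+y) bay: a recess 63 (x) x 39 (y) mm, 22 mm deep (as deep as a pack's block is high), axes as the dock's. Any pack fits any bay, either way round. In an unused bay a stiff contact plate stands 6 mm above the floor, so a pack first rests 6 mm proud; 6 to 10 N on its rib press plate and pack down to the floor, where they stay
- bay_b (a point): centre of the floor of the dock's right (-y) bay: a recess 63 (x) x 39 (y) mm, 22 mm deep (as deep as a pack's block is high), axes as the dock's. Any pack fits any bay, either way round. In an unused bay a stiff contact plate stands 6 mm above the floor, so a pack first rests 6 mm proud; 6 to 10 N on its rib press plate and pack down to the floor, where they stay
- selector (a joint): the dock's selector, rad, growing clockwise seen from above; it snaps into five clicks at 0, 0.6, 1.2, 1.8 and 2.4 (stops just beyond) and starts at one of the first three, at times caught between two. 1.8 is the charge position, marked on the panel by a white battery symbol (rectangle with a nub; the other clicks have thin ticks). About 0.1 N m takes it over a click
- selector_grip (a point): on the selector's axis, 29 mm above the panel, a good TCP height. Knob: black disc 40 mm across, 8 mm high, with a bar grip 40 mm long and 12 mm thick, top 30 mm above the panel. Turns with the knob: x along the bar to its white pointer end, y across the bar, z up. At 1.2 the pointer faces the dock's -x edge, at 1.8 it is 0.6 rad clockwise of that
- case: the brown closed case that the column is to stand on, 104 (x) x 72 (y) mm and 55 mm high, 450 g, free on the table at the robot's right; origin at the centre of its underside, z up; stays where it is
- large_a: closed white large carton, 92 x 60 mm and 38 mm high, 90 to 145 g, plain box; origin at the centre of its underside, x along the 92 mm side, y along the 60 mm side, z up; may be absent (None)
- large_b: closed white large carton, 92 x 60 mm and 38 mm high, 90 to 145 g, plain box; origin at the centre of its underside, x along the 92 mm side, y along the 60 mm side, z up; may be absent (None)
- large_c: closed white large carton, 92 x 60 mm and 38 mm high, 90 to 145 g, plain box; origin at the centre of its underside, x along the 92 mm side, y along the 60 mm side, z up; may be absent (None)
- small_a: closed white small carton, 72 x 48 mm and 30 mm high, 50 to 80 g, plain box; origin at the centre of its underside, x along the 72 mm side, y along the 48 mm side, z up; may be absent (None)
- small_b: closed white small carton, 72 x 48 mm and 30 mm high, 50 to 80 g, plain box; origin at the centre of its underside, x along the 72 mm side, y along the 48 mm side, z up; may be absent (None)
- pack_a: grey battery pack: a block 60 (x) x 36 (y) x 22 mm high with, centred on its top, a finger rib 46 mm long along x, 12 mm thick and 18 mm high (top of the rib 40 mm above the underside); 55 to 90 g; origin at the centre of its underside, z up; the same either way round; may be absent (None)
- pack_b: grey battery pack: a block 60 (x) x 36 (y) x 22 mm high with, centred on its top, a finger rib 46 mm long along x, 12 mm thick and 18 mm high (top of the rib 40 mm above the underside); 55 to 90 g; origin at the centre of its underside, z up; the same either way round; may be absent (None)
- jar: closed white jar, 76 mm across, 50 mm high, near the robot on its left; origin under its centre; to be left alone
- ink_a: black ink bottle, 38 mm across, 85 mm high, at the far side; origin under its centre; to be left alone
- ink_b: clear ink bottle, 38 mm across, 85 mm high, at the far side; origin under its centre; to be left alone
There are look-alikes about, which are no part of the job. Leave any pink or turquoise look-alike of the large_a alone.

How it is judged (in metres and radians):
On the way, in this order (a step that is already met when the one before it is completed fails the run):
1. every battery pack is pressed flush into a bay, the selector not yet at the charge mark (((horizontal distance between pack_a and bay_a below 0.004 m and z of pack_a in the frame of bay_a below 0.0025 m) or (horizontal distance between pack_a and bay_b below 0.004 m and z of pack_a in the frame of bay_b below 0.0025 m)) and angle between each of pack_a, pack_b's own z axis and vertical below 0.06 rad and ((horizontal distance between pack_b and bay_a below 0.004 m and z of pack_b in the frame of bay_a below 0.0025 m) or (horizontal distance between pack_b and bay_b below 0.004 m and z of pack_b in the frame of bay_b below 0.0025 m)) and not (value of joint selector between 1.6 and 2 rad)), for 0.2 s.
2. then the selector is turned to the charge mark (value of joint selector between 1.6 and 2 rad), for 0.2 s.
At the end, for the whole second after the job is handed in: Packs in bays, under 4 mm off centre and 2.5 mm off the floor; selector at 1.8 rad within 0.2; every carton at rest in one column on the upright case, centre within 10 mm of the case's, square within 7 degrees, level within 3, small ones above large ones; case flat on the table (all of step 2 and ((horizontal distance between pack_a and bay_a below 0.004 m and z of pack_a in the frame of bay_a below 0.0025 m) or (horizontal distance between pack_a and bay_b below 0.004 m and z of pack_a in the frame of bay_b below 0.0025 m)) and angle between each of pack_a, pack_b's own z axis and vertical below 0.06 rad and ((horizontal distance between pack_b and bay_a below 0.004 m and z of pack_b in the frame of bay_a below 0.0025 m) or (horizontal distance between pack_b and bay_b below 0.004 m and z of pack_b in the frame of bay_b below 0.0025 m)) and horizontal distance between each of large_a, large_b, large_c, small_a, small_b and case below 0.01 m and angle between the x axis of each of large_a, large_b, large_c, small_a, small_b and the x axis of case, either way round below 0.12 rad and angle between each of large_a, large_b, large_c, small_a, small_b, case's own z axis and vertical below 0.05 rad and z of each of large_a, large_b, large_c, small_a, small_b in the frame of case above 0.045 m and linear speed of each of large_a, large_b, large_c, small_a, small_b below 0.02 m/s and z of each of small_a, small_b in the frame of large_a above 0.02 m and z of each of small_a, small_b in the frame of large_b above 0.02 m and z of each of small_a, small_b in the frame of large_c above 0.02 m and height (world z) of case below 0.006 m); the robot touches nothing.
It fails at once if the jar or an ink bottle is moved more than 4 cm or tipped over (distance of any of jar, ink_a, ink_b from where it was at the start of the episode above 0.04 m or angle between any of jar, ink_a, ink_b's own z axis and vertical above 0.5 rad).
Of large_a, large_b, large_c, small_a, small_b only 3 to 5 are there at a start; the rules pass over those that are not, and their reading is None.
Of pack_a, pack_b only 1 to 2 are there at a start; the rules pass over those that are not, and their reading is None.
At some moment in a run one of pack_a, pack_b may be knocked a few centimetres aside while the robot is not near it.
Once in a run the grip may slacken for a moment while it holds something.
It also fails if it takes over 210 s, if anything falls off the work surface, if the arm or the gripper's body presses on something with over 40 N, if the wrist force passes 120 N, or if a joint passes its speed limit or range.

## Working session

There is one attempt and no reset: what is moved stays moved. The work goes in short steps, Python scripts to look and compute and a shell command to move; the robot and the scene stay as the last step left them, time stands still between calls to the robot, and variables do not carry over. Pictures are saved under pics/ and viewed, at most 14 in all, crops included, and the job is handed in when it is done.

```bash
ls; mkdir -p pics
cat > h.py <<'E'
import numpy as np, cv2
from cell import get_obs, cams, ticket, finder
def snap(n,f):
    im=cams.read_camera(n); cv2.imwrite('pics/'+f,im[:,:,::-1]); return im
def cal(n):
    c=cams.calibration(n); K=np.array([[c['fx'],0,c['cx']],[0,c['fy'],c['cy']],[0,0,1]]); return K,np.array(c['extrinsics'])
def toz(n,uv,z):
    K,E=cal(n); uv=np.atleast_2d(np.asarray(uv,float)); d=np.linalg.inv(K)@np.c_[uv,np.ones(len(uv))].T
    R,t=E[:3,:3],E[:3,3]; d=(R.T@d).T; o=-R.T@t
    return o+d*((z-o[2])/d[:,2])[:,None]
def proj(n,P):
    K,E=cal(n); P=np.atleast_2d(P); q=K@(E[:3,:3]@P.T+E[:3,3:]); return (q[:2]/q[2]).T
E
python3 - <<'E'
from h import *
np.set_printoptions(precision=3,suppress=True)
for n in('scene','top'):
    snap(n,n+'0.png'); K,E=cal(n); print(n,K[0,0],K[0,2],K[1,2],'pos',-E[:3,:3].T@E[:3,3]); print(E[:3,:3])
print(get_obs())
E
```

```text
pics
scene 392.03430947447396 322.44972637829545 198.52608793066904 pos [ 1.304 -0.09   0.609]
[[ 0.088  0.996  0.003]
 [ 0.58  -0.049 -0.813]
 [-0.81   0.073 -0.582]]
top 499.68651242573236 317.05409947893673 197.30856947885485 pos [ 0.297 -0.03   1.413]
[[ 0.027 -0.999  0.018]
 [-0.984 -0.03  -0.176]
 [ 0.177 -0.013 -0.984]]
{'time_s': 0.1, 'qpos': array([68.476, 18.437, -4.016, 83.167,  1.296, 78.539, -3.26 ]), 'joint_velocities': array([ 0.021, -0.099,  0.027, -0.248,  0.041,  0.179, -0.037]), 'effort': array([ -0.   , -49.257,  -0.406, -31.34 ,  -0.064,   0.039,   0.   ]), 'tool_pos': array([ 0.247, -0.601,  0.24 ]), 'tool_rot': array([-179.902,    0.006,   22.335]), 'force': array([ 0.186, -0.92 ,  0.245]), 'wrist_torque': array([ 0.02 ,  0.007, -0.018]), 'grasp_force': 0.0, 'grip_width': 0.08722533499851581}
```

View pics/scene0.png

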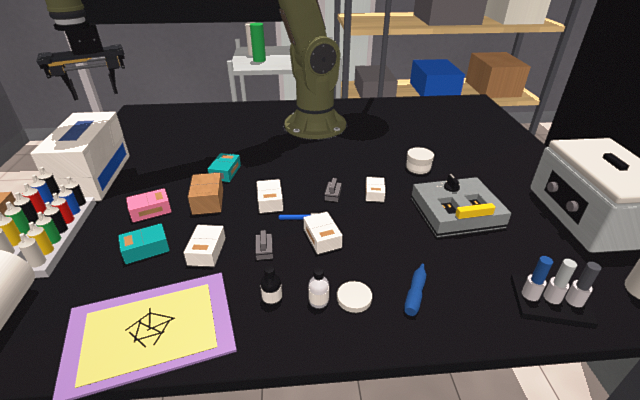

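View pics/top0.png

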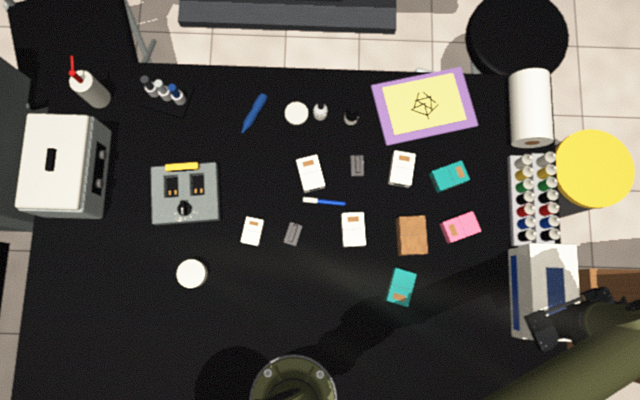

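Run:
```python
from h import *
np.set_printoptions(precision=3,suppress=True)
for n in('top','scene'):
    for k in ('large_a','small_a','pack_a','case','dock','jar','ink_a','ink_b'):
        for r in finder.masks_of(k,n):
            if r['p']>.2:
                m=r['mask'].astype(np.uint8); cs,_=cv2.findContours(m,0,2); c=max(cs,key=cv2.contourArea)
                print(n,k,round(r['p'],2),np.round(r['xy']),m.sum(),cv2.minAreaRect(c))
    for k in ('bay_a','bay_b','selector_grip'):
        for r in finder.tip_of(k,n): print(n,k,round(r['p'],2),np.round(r['xy'],1))
```

```text
top large_a 0.89 [353. 226.] 743 ((353.32232666015625, 229.51271057128906), (34.269832611083984, 22.22907829284668), 85.91438293457031)
top large_a 0.88 [449. 180.] 797 ((449.6500244140625, 176.4499969482422), (23.400854110717773, 35.73373031616211), 71.56504821777344)
top large_a 0.8 [461. 225.] 787 ((460.34307861328125, 227.19345092773438), (22.12786293029785, 36.90824890136719), 70.01689910888672)
top large_a 0.78 [310. 173.] 695 ((310.76470947265625, 173.55880737304688), (33.46991729736328, 21.10059928894043), 75.96376037597656)
top large_a 0.74 [403. 173.] 799 ((402.16217041015625, 168.9729766845703), (23.498361587524414, 35.14356994628906), 8.972626686096191)
top large_a 0.68 [399. 286.] 822 ((400.6471252441406, 286.91180419921875), (24.01102638244629, 34.92512893676758), 14.03624439239502)
top small_a 0.96 [252. 234.] 470 ((252.50001525878906, 231.00001525878906), (18.432706832885742, 26.436382293701172), 14.03624439239502)
top small_a 0.45 [185. 192.] 4062 ((184.96762084960938, 193.5793914794922), (61.433895111083984, 70.25399780273438), 85.60128784179688)
top small_a 0.39 [3
[... 2601 characters left out ...]
0.255123138427734)
scene dock 0.47 [206. 196.] 1280 ((205.0, 193.5), (41.0, 34.0), 90.0)
scene jar 0.57 [422. 160.] 605 ((419.5, 160.5), (25.0, 27.0), 90.0)
scene ink_a 0.94 [320. 291.] 635 ((318.5, 287.5), (39.0, 19.0), 90.0)
scene ink_a 0.69 [271. 289.] 602 ((270.5, 285.0), (38.0, 19.0), 90.0)
scene ink_b 0.94 [320. 291.] 635 ((318.5, 287.5), (39.0, 19.0), 90.0)
scene ink_b 0.69 [271. 289.] 602 ((270.5, 285.0), (38.0, 19.0), 90.0)
scene bay_a 0.87 [471.9 208. ]
scene bay_a 0.59 [448.2 214.1]
scene bay_a 0.27 [331.6 194.5]
scene bay_b 0.87 [471.9 208. ]
scene bay_b 0.59 [448.2 214.1]
scene bay_b 0.27 [331.6 194.5]
scene selector_grip 0.71 [455.1 177.7]
scene selector_grip 0.36 [374.7 195.9]
```

```bash
cat > fit.py <<'E'
from h import *
from scipy.optimize import minimize
S=8
def box(lx,ly,z0,z1,cx=0,cy=0): return np.array([[cx+a*lx/2,cy+b*ly/2,z] for a in(-1,1) for b in(-1,1) for z in(z0,z1)])
SH={'large':[box(.092,.060,0,.038)],'small':[box(.072,.048,0,.030)],'case':[box(.104,.072,0,.055)],
    'pack':[box(.06,.036,0,.022),box(.046,.012,.022,.040)],
    'dock':[box(.16,.18,0,.045),box(.018,.09,.045,.069,.071,0)]}
def pose(p,P):
    c,s=np.cos(p[2]),np.sin(p[2]); return P@np.array([[c,s,0],[-s,c,0],[0,0,1]])+[p[0],p[1],p[3] if len(p)>3 else 0]
def render(n,shape,p,roi):
    x0,y0,w,h=roi; im=np.zeros((h*S,w*S),np.uint8)
    for P in SH[shape]:
        q=((proj(n,pose(p,P))+.5-[x0,y0])*S-.5); cv2.fillConvexPoly(im,cv2.convexHull(np.round(q*16).astype(np.int32)),255,shift=4)
    return cv2.resize(im,(w,h),interpolation=cv2.INTER_AREA)/255.
def fit(shape,masks,p0,z=False):
    """masks: {cam:boolmask}"""
    R={}
    for n,m in masks.items():
        ys,xs=np.nonzero(m); x0,y0=xs.min()-10,ys.min()-10; w,h=xs.max()+10-x0,ys.max()+10-y0
        R[n]=((x0,y0,w,h),m[y0:y0+h,x0:x0+w].astype(float))
    def cost(p): return sum(np.abs(render(n,shape,p,r)-m).sum()/m.sum() for n,(r,m) in R.items())
    best=None
    for dy in (0,.25,-.25):
        q=np.array(list(p0)+([0] if z and len(p0)<4 else []),float); q[2]+=dy
        sx=np.vstack([q]+[q+d for d in np.diag([.012,.012,.2,.012][:len(q)])])
        r=minimize(cost,q,method='Nelder-Mead',options=dict(initial_simplex=sx,xatol=1e-5,fatol=1e-5,maxiter=400))
        if best is None or r.fun<best.fun: best=r
    return best.x,best.fun
def cc(im,cond,xy):
    """component of a colour condition nearest to xy"""
    k,l,st,ce=cv2.connectedComponentsWithStats(cond.astype(np.uint8)); 
    x,y=map(int,xy); win=l[max(0,y-4):y+5,max(0,x-4):x+5].ravel(); win=win[win>0]
    return l==np.bincount(win).argmax()
E
cat > loc.py <<'E'
from fit import *
import sys
np.set_printoptions(precision=4,suppress=True)
def nearest(k,n,xy,tol=12):
    r=[d for d in finder.masks_of(k,n) if np.hypot(*(np.array(d['xy'])-xy))<tol]
    return max(r,key=lambda d:d['p'])['mask'] if r else None
E
python3 - <<'E'
from loc import *
cams.read_camera('top');cams.read_camera('scene')
items={'L1':('large',(353,228),(270,195),.6*0+np.pi),'L2':('large',(310,173),(322,232),0),'L3':('large',(402,170),(204,245),0),'S':('small',(252,232),(375,190),0),
'P1':('pack',(293,233),(333,189),0),'P2':('pack',(357,166),(264,244),0),'case':('case',(412,235),(206,193),0),'dock':('dock',(185,194),(460,206),0)}
T={};
mm={(k,n):finder.masks_of(k,n) for k in('large_a','small_a','pack_a','case','dock','ink_a') for n in('top','scene')}
for nm,(sh,ut,us,y) in items.items():
    M={}
    for n,u in(('top',ut),('scene',us)):
        keys=[k for k in mm if k[1]==n and (k[0].startswith(sh))]
        if nm=='P2' and n=='top': keys+=[('ink_a','top')]
        r=[d for k in keys for d in mm[k] if np.hypot(*(np.array(d['xy'])-u))<14]
        if r: M[n]=max(r,key=lambda d:d['p'])['mask']
    p0=toz('top',ut,.03)[0]; 
    for z in(False,True):
        if z and len(M)<2: continue
        p,f=fit(sh,M,[p0[0],p0[1],0],z); print(nm,list(M),p[:2],'yaw %.1f'%np.degrees(p[2]),p[3:],'cost %.3f'%f)
E
```

```text
L1 ['top', 'scene'] [ 0.4591 -0.1521] yaw 4.3 [] cost 0.167
L1 ['top', 'scene'] [ 0.459 -0.152] yaw 4.3 [0.0008] cost 0.167
L2 ['top', 'scene'] [ 0.6156 -0.0282] yaw 15.6 [] cost 0.116Traceback (most recent call last):
  File "<stdin>", line 17, in <module>
  File "fit.py", line 26, in fit
    r=minimize(cost,q,method='Nelder-Mead',options=dict(initial_simplex=sx,xatol=1e-5,fatol=1e-5,maxiter=400))
    res = _minimize_neldermead(fun, x0, args, callback, bounds=bounds,
                               **options)
    fsim[j] = func(sim[j])
              ~~~~^^^^^^^^
    fx = function(np.copy(x), *(wrapper_args + args))
  File "fit.py", line 21, in cost
    def cost(p): return sum(np.abs(render(n,shape,p,r)-m).sum()/m.sum() for n,(r,m) in R.items())
                        ~~~^^^^^^^^^^^^^^^^^^^^^^^^^^^^^^^^^^^^^^^^^^^^^^^^^^^^^^^^^^^^^^^^^^^^^^
  File "fit.py", line 21, in <genexpr>
    def cost(p): return sum(np.abs(render(n,shape,p,r)-m).sum()/m.sum() for n,(r,m) in R.items())
                                   ~~~~~~^^^^^^^^^^^^^
  File "fit.py", line 13, in render
    q=((proj(n,pose(p,P))+.5-[x0,y0])*S-.5); cv2.fillConvexPoly(im,cv2.convexHull(np.round(q*16).astype(np.int32)),255,shift=4)
        ~~~~^^^^^^^^^^^^^
  File "h.py", line 12, in proj
    K,E=cal(n); P=np.atleast_2d(P); q=K@(E[:3,:3]@P.T+E[:3,3:]); return (q[:2]/q[2]).T
        ~~~^^^
  File "h.py", line 6, in cal
    c=cams.calibration(n); K=np.array([[c['fx'],0,c['cx']],[0,c['fy'],c['cy']],[0,0,1]]); return K,np.array(c['extrinsics'])
ValueError: time passes only in moves, steps and waits
```

Run:
```python
from h import *
a=cv2.imread('pics/top0.png')[150:232,142:228]; b=cv2.imread('pics/scene0.png')[165:240,405:515]
a=cv2.resize(a,None,fx=6,fy=6,interpolation=2)
b=cv2.resize(b,(280,492),interpolation=2) if 0 else cv2.resize(b,None,fx=2.6,fy=2.6,interpolation=2)
o=np.zeros((500,802,3),np.uint8); o[:a.shape[0],:a.shape[1]]=a; o[:b.shape[0],516:516+b.shape[1]]=b
cv2.imwrite('pics/dock1.png',o[:,:800])
```

```text
(no output)
```

View pics/dock1.png

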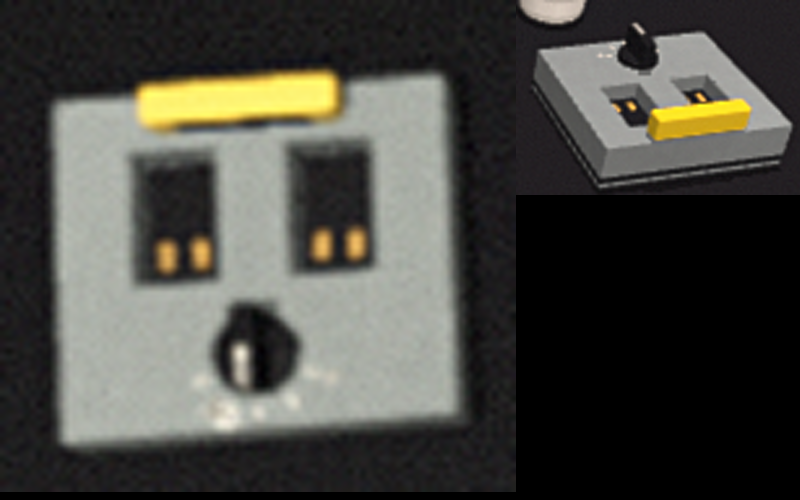

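```bash
python3 - <<'E'
s=open('h.py').read()
s=s.replace("def cal(n):\n","_c={}\ndef cal(n):\n    if n not in _c: _c[n]=_cal(n)\n    return _c[n]\ndef _cal(n):\n")
open('h.py','w').write(s)
E
cat > loc.py <<'E'
from fit import *
np.set_printoptions(precision=4,suppress=True)
TH={'large':75,'small':75,'case':48,'pack':48,'dock':60}
def grab(k=3): return {n:np.mean([cams.read_camera(n) for _ in range(k)],0) for n in('top','scene')}
def meas(ims,sh,ut,us,zs=(False,True),ex=()):
    M={}
    for n,u in(('top',ut),('scene',us)):
        if u is None: continue
        g=ims[n].max(2)
        M[n]=cc(ims[n],g>TH[sh],u)
    p0=toz('top',ut,.03)[0] if ut is not None else toz('scene',us,.03)[0]; out=[]
    for z in zs:
        if z and len(M)<2: continue
        p,f=fit(sh,M,[p0[0],p0[1],0],z); out.append(p)
        print(sh,[int(m.sum()) for m in M.values()],p[:2],'yaw %.1f'%np.degrees(p[2]),p[3:],'cost %.3f'%f)
    return out
E
python3 - <<'E'
from loc import *
ims=grab()
items={'L1':('large',(353,228),(270,195)),'L2':('large',(310,173),(322,232)),'L3':('large',(402,170),(204,245)),'S':('small',(252,232),(375,190)),
'P1':('pack',(293,233),(333,189)),'P2':('pack',(357,166),(264,244)),'case':('case',(412,235),(206,193)),'dock':('dock',(165,215),(430,200))}
for k,v in items.items(): print(k,end=' '); meas(ims,*v)
E
```

```text
L1 large [849, 827] [ 0.4594 -0.1524] yaw 3.4 [] cost 0.166
large [849, 827] [ 0.4602 -0.1524] yaw 3.8 [0.0022] cost 0.153
L2 large [827, 1364] [ 0.6168 -0.0279] yaw 16.3 [] cost 0.259
large [827, 1364] [ 0.6176 -0.0283] yaw 16.2 [0.0025] cost 0.242
L3 large [844, 1400] [ 0.6384 -0.2904] yaw -8.5 [] cost 0.123
large [844, 1400] [ 0.6392 -0.2899] yaw -8.3 [0.0025] cost 0.104
S small [554, 487] [0.4464 0.1301] yaw -8.7 [] cost 0.194
small [554, 487] [0.4474 0.1298] yaw -9.3 [0.0018] cost 0.186
P1 pack [333, 309] [0.4414 0.016 ] yaw -16.0 [] cost 0.239
pack [333, 309] [0.4426 0.0159] yaw -16.2 [0.0019] cost 0.221
P2 pack [313, 468] [ 0.6457 -0.1616] yaw 2.2 [] cost 0.190
pack [313, 468] [ 0.6456 -0.1616] yaw 2.8 [0.0018] cost 0.164
case case [1251, 1988] [ 0.4463 -0.3153] yaw 3.3 [] cost 0.423
case [1251, 1988] [ 0.4466 -0.3148] yaw 3.0 [0.0024] cost 0.413
dock dock [3552, 3666] [0.5463 0.3245] yaw 6.1 [] cost 0.359
dock [3552, 3666] [0.5464 0.3236] yaw 6.2 [0.004] cost 0.336
```

```bash
cat > bays.py <<'E'
from loc import *
from scipy.ndimage import map_coordinates
def edgefit(im,n,lx,ly,z,p0,yaw=None,edges=(0,1,2,3)):
    g=im.mean(2)
    def cost(p):
        c,s=np.cos(p[2]),np.sin(p[2]); t=np.linspace(-.42,.42,30); tot=0
        for i,(ax,sg) in enumerate([(0,1),(0,-1),(1,1),(1,-1)]):
            if i not in edges: continue
            P=[]
            for off in(.0025,-.0025):
                a=np.zeros((30,3)); a[:,ax]=sg*((lx,ly)[ax]/2+off); a[:,1-ax]=t*(lx,ly)[1-ax]; a[:,2]=z
                q=proj(n,np.c_[a[:,0]*c-a[:,1]*s+p[0],a[:,0]*s+a[:,1]*c+p[1],a[:,2]]); P.append(map_coordinates(g,[q[:,1],q[:,0]],order=1))
            tot-=np.mean(P[0]-P[1])
        return tot
    best=None
    for d in np.linspace(-.006,.006,5):
        for e in np.linspace(-.006,.006,5):
            q=np.array(p0,float)+[d,e,0]
            r=minimize(cost,q,method='Nelder-Mead',options=dict(initial_simplex=[q,q+[.003,0,0],q+[0,.003,0],q+[0,0,.05]],xatol=1e-5,fatol=1e-3))
            if best is None or r.fun<best.fun: best=r
    return best.x,best.fun
E
python3 - <<'E'
from bays import *
im={n:np.mean([cams.read_camera(n) for _ in range(5)],0) for n in('top','scene')}
for nm,uv in(('a',(171.1,186.1)),('b',(197.3,184.3))):
    p=toz('top',[uv],.045)[0]; print(nm,p)
    for n,e in(('top',(0,1,2,3)),('top',(1,3)),('scene',(0,1,2,3)),('scene',(1,2,3))):
        r=edgefit(im[n],n,.063,.039,.045,[p[0],p[1],np.radians(4)],edges=e); print('  ',n,e,r[0][:2],'yaw %.1f'%np.degrees(r[0][2]),r[1])
for n in im:
    m=cc(im[n],im[n].max(2)>80,dict(top=(165,215),scene=(430,200))[n]).astype(np.uint8)
    cs,_=cv2.findContours(m,0,2); f=np.zeros_like(m); cv2.drawContours(f,cs,-1,1,-1)
    r=fit('dock',{n:f>0},[.546,.324,.08]); print(n,r[0],np.degrees(r[0][2]),r[1])
    d=edgefit(-im[n],n,.16,.18,.045,[.546,.324,.08],edges=(1,2,3) if n=='top' else (0,1,2,3)); print('  panel',d[0],np.degrees(d[0][2]),d[1])
print('knob tip',toz('top',(182.6,205.2),.074),toz('scene',(455.1,177.7),.074))
E
```

```text
a [0.5626 0.3582 0.045 ]
   top (0, 1, 2, 3) [0.5636 0.3591] yaw 5.8 -323.0653131458158
   top (1, 3) [0.5636 0.359 ] yaw 4.6 -186.23699896101778
   scene (0, 1, 2, 3) [0.5658 0.358 ] yaw 6.3 -109.88155467767997
   scene (1, 2, 3) [0.5644 0.358 ] yaw 7.3 -131.5893971530346
b [0.5699 0.2861 0.045 ]
   top (0, 1, 2, 3) [0.5712 0.2877] yaw 5.5 -322.5387130315681
   top (1, 3) [0.5711 0.2874] yaw 3.8 -186.24831426053976
   scene (0, 1, 2, 3) [0.5723 0.2862] yaw 5.5 -197.68933840447806
   scene (1, 2, 3) [0.5723 0.2865] yaw 6.5 -159.00542870855304
top [0.5482 0.3247 0.1075] 6.15743457111043 0.039977300897510566
  panel [0.5448 0.3216 0.1032] 5.915774156754393 -261.4583463784235
scene [0.5332 0.3264 0.1065] 6.100306770748648 0.12013645749169582
  panel [0.5442 0.3201 0.1058] 6.061176523795134 -275.9935725812679
knob tip [[0.5054 0.315  0.074 ]] [[0.4989 0.3201 0.074 ]]
```

```bash
cat > m.py <<'E'
from bays import *
D={'large':(.092,.06,.038),'small':(.072,.048,.03),'case':(.104,.072,.055),'pack':(.06,.036,.022)}
def both(im,sh,p,z0=0,cams_=('top','scene'),**k):
    lx,ly,h=D[sh]
    for n in cams_:
        r=edgefit(-im[n],n,lx,ly,z0+h,p,**k); print(' ',sh,n,r[0][:2],'yaw %.1f'%np.degrees(r[0][2]),'%.0f'%r[1])
E
python3 - <<'E'
from m import *
im={n:np.mean([cams.read_camera(n) for _ in range(5)],0) for n in('top','scene')}
for nm,sh,p in [('P1','pack',(.441,.016,-16)),('P2','pack',(.6457,-.1616,2.5)),('L1','large',(.4594,-.1524,4)),('L2','large',(.6165,-.028,16)),('L3','large',(.6384,-.290,-8.4)),('S','small',(.4464,.130,-9)),('case','case',(.4463,-.315,3))]:
    print(nm); both(im,sh,[p[0],p[1],np.radians(p[2])])
E
```

```text
P1
  pack top [0.4426 0.0173] yaw -16.7 -326
  pack scene [0.4435 0.0154] yaw -15.7 -257
P2
  pack top [ 0.6441 -0.1602] yaw 2.8 -289
  pack scene [ 0.646 -0.162] yaw 3.1 -322
L1
  large top [ 0.4589 -0.151 ] yaw 4.8 -559
  large scene [ 0.4586 -0.153 ] yaw 3.8 -566
L2
  large top [ 0.6164 -0.0267] yaw 16.2 -528
  large scene [ 0.6153 -0.0289] yaw 15.8 -464
L3
  large top [ 0.6384 -0.2883] yaw -8.3 -500
  large scene [ 0.6375 -0.2904] yaw -8.8 -534
S
  small top [0.4464 0.1306] yaw -10.0 -572
  small scene [0.4453 0.1287] yaw -10.3 -546
case
  case top [ 0.4454 -0.3134] yaw 3.6 -362
  case scene [ 0.445  -0.3157] yaw 4.1 -300
```

```bash
python3 -m creep '0 0 .05 0 .087; 0 .045 .01 -3 .087; 0 .045 0 -3 .087; .01 .045 0 -3 .087;.01 .045 0 -3 .087;.015 .045 0 -3 .06;.015 .045 0 -3 .05;.015 .045 0 -3 .045' 40
python3 -m creep '.02 .045 0 -3 .04; .02 .045 0 -3 .04; .02 .045 0 -3 .04; .02 .045 0 -3 .04;.02 .045 0 -3 .04;.02 .045 0 -2.6 .04;.015 .045 0 0 .04;.016 .032 0 0 .04'
python3 -m creep '0 0 0 0 .04; 0 0 0 0 .04'
```

```text
time_s: 4.2
tool_pos: [0.3124, -0.2847, 0.3016]
tool_rot: [179.9, -0.0, 1.2]
force: [0.9, 0.5, 0.2]
grip_width: 0.0649
grasp_force: 0.0
time_s: 5.2
tool_pos: [0.4632, 0.0631, 0.3017]
tool_rot: [180.0, -0.1, -16.2]
force: [0.0, -0.9, -0.6]
grip_width: 0.0396
grasp_force: 0.0
time_s: 5.45
tool_pos: [0.4627, 0.0597, 0.3012]
tool_rot: [179.9, 0.0, -16.3]
force: [-0.1, -0.3, -0.0]
grip_width: 0.0401
grasp_force: 0.0
```

```bash
python3 -m creep '-.02 -.0435 -.03 0 .04; 0 0 -.05 0 .04; 0 0 -.05 0 .04; 0 0 -.05 0 .04; 0 0 -.04 0 .04; 0 0 -.02 0 .04; 0 0 -.015 0 .04; 0 0 0 0 .04'
python3 -m creep '0 0 -.002 0 .04;0 0 0 0 0; 0 0 0 0 0;0 0 0 0 0;0 0 0 0 0;0 0 0 0 0' 40
python3 -m creep '0 0 .03 0 0;0 0 .03 0 0;0 0 .03 0 0;0 0 .03 0 0;0 0 .0 0 0'
```

```text
time_s: 6.45
tool_pos: [0.4422, 0.0164, 0.0457]
tool_rot: [180.0, 0.1, -16.3]
force: [1.0, -0.3, 0.5]
grip_width: 0.0398
grasp_force: 0.0
time_s: 7.2
tool_pos: [0.4431, 0.0172, 0.0445]
tool_rot: [180.0, -0.0, -16.3]
force: [-0.1, -0.4, 0.9]
grip_width: 0.0119
grasp_force: 40.0
time_s: 7.82
tool_pos: [0.4445, 0.0172, 0.1661]
tool_rot: [180.0, -0.3, -16.3]
force: [0.5, -0.7, -0.7]
grip_width: 0.0116
grasp_force: 40.0
```

```bash
python3 -m creep '.0152 .0427 0 2.8 0;.0152 .0427 0 2.8 0;.0152 .0427 0 2.8 0;.0152 .0427 0 2.8 0;.0152 .0427 0 2.8 0;.0152 .0427 0 2.8 0;.0152 .0427 0 2.8 0;.0152 .0427 0 2.7 0'
python3 -m creep '0 0 0 0 0;0 0 -.03 0 0;0 0 -.03 0 0;0 0 0 0 0;0 0 0 0 0'
python3 - <<'E'
from m import *
t=snap('top','t2.png');s=snap('scene','s2.png'); print(get_obs()['tool_pos'],get_obs()['tool_rot'])
o=np.zeros((440,800,3),np.uint8); a=cv2.resize(t[150:232,142:228],None,fx=4.5,fy=4.5,interpolation=2); b=cv2.resize(s[135:240,405:515],None,fx=3.7,fy=3.7,interpolation=2)
o[:a.shape[0],:a.shape[1]]=a;o[:b.shape[0],392:392+b.shape[1]]=b[:,:408];cv2.imwrite('pics/c2.png',o[:,:,::-1])
E
```

```text
time_s: 8.82
tool_pos: [0.5644, 0.3599, 0.1618]
tool_rot: [179.9, 0.2, 6.1]
force: [0.4, 0.2, -0.5]
grip_width: 0.012
grasp_force: 40.0
time_s: 9.45
tool_pos: [0.5648, 0.3585, 0.1048]
tool_rot: [-180.0, -0.0, 6.0]
force: [-0.4, -0.0, 0.4]
grip_width: 0.0115
grasp_force: 40.0
[0.5652 0.3592 0.1058] [-179.9486   -0.1081    6.01  ]
```

View pics/c2.png

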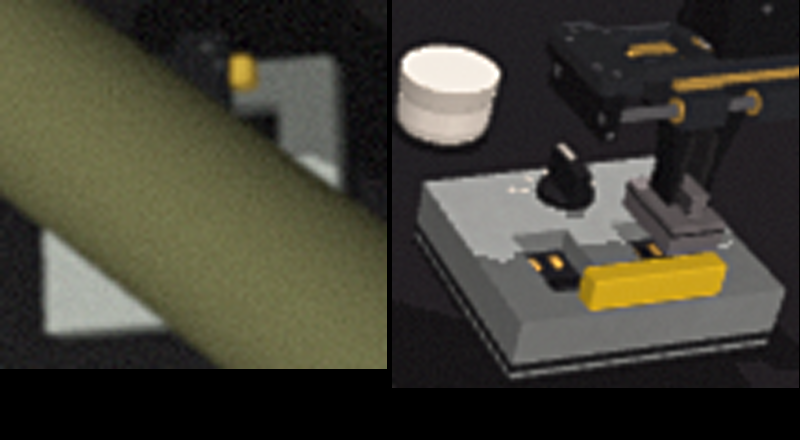

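```bash
python3 -m creep '0 0 -.01 0 0;0 0 -.004 0 0;0 0 -.003 0 0;0 0 0 0 0'
python3 -m creep '0 0 -.003 0 0;0 0 0 0 0'
python3 -m creep '0 0 -.003 0 0;0 0 0 0 0'
```

```text
time_s: 10.05
tool_pos: [0.5644, 0.3588, 0.087]
tool_rot: [180.0, 0.0, 6.0]
force: [0.0, 0.4, -2.1]
grip_width: 0.0115
grasp_force: 40.0
time_s: 10.3
tool_pos: [0.5645, 0.3588, 0.0841]
tool_rot: [180.0, 0.0, 6.0]
force: [0.3, 0.0, -0.8]
grip_width: 0.0118
grasp_force: 40.0
time_s: 10.55
tool_pos: [0.5645, 0.3587, 0.081]
tool_rot: [180.0, 0.0, 6.0]
force: [0.1, 0.1, -0.7]
grip_width: 0.0116
grasp_force: 40.0
```

```bash
python3 -m creep '0 0 -.004 0 0;0 0 0 0 0'
python3 -m creep '0 0 -.003 0 0;0 0 0 0 0'
python3 -m creep '0 0 -.003 0 0;0 0 0 0 0' 60
python3 -m creep '0 0 -.003 0 0;0 0 0 0 0'
```

```text
time_s: 10.8
tool_pos: [0.5644, 0.3586, 0.0768]
tool_rot: [180.0, 0.0, 6.0]
force: [-0.5, -0.7, -0.0]
grip_width: 0.0114
grasp_force: 40.0
time_s: 11.05
tool_pos: [0.5644, 0.3587, 0.074]
tool_rot: [180.0, 0.0, 6.0]
force: [-0.4, -0.4, 0.5]
grip_width: 0.0118
grasp_force: 40.0
time_s: 11.3
tool_pos: [0.5647, 0.3589, 0.0716]
tool_rot: [180.0, -0.0, 6.0]
force: [-1.1, -0.6, 2.2]
grip_width: 0.0113
grasp_force: 60.0
time_s: 11.55
tool_pos: [0.5647, 0.3589, 0.0684]
tool_rot: [-180.0, -0.0, 6.0]
force: [-1.6, -0.5, 3.8]
grip_width: 0.0115
grasp_force: 60.0
```

```bash
python3 -m creep '0 0 -.002 0 0;0 0 0 0 0'
python3 -m creep '0 0 -.002 0 0;0 0 0 0 0'
```

```text
time_s: 11.8
tool_pos: [0.5647, 0.359, 0.0675]
tool_rot: [180.0, -0.0, 6.0]
force: [-3.1, -2.7, 9.6]
grip_width: 0.0112
grasp_force: 60.0
time_s: 12.05
tool_pos: [0.5647, 0.359, 0.0675]
tool_rot: [179.9, -0.1, 6.0]
force: [-5.3, -5.6, 20.2]
grip_width: 0.0114
grasp_force: 60.0
```

```bash
python3 -m creep '0 0 .003 0 0;0 0 0 0 .035; 0 0 0 0 .035;0 0 0 0 .035;0 0 .03 0 .04;0 0 .045 0 .04;0 0 .05 0 .04;0 -.045 .02 0 .04'
python3 -m creep '0 -.05 0 0 .04;0 -.05 0 0 .04;0 -.05 0 0 .04;0 -.05 0 0 .04;0 -.02 0 -3 .04;0 0 0 0 .04'
python3 - <<'E'
from m import *
im={n:np.mean([cams.read_camera(n) for _ in range(4)],0) for n in('top','scene')}
both(im,'pack',[.645,-.161,.05])
print('in bay'); both(im,'pack',[.5645,.3586,.105],.023)
cv2.imwrite('pics/t3.png',im['top'][:,:,::-1]);cv2.imwrite('pics/s3.png',im['scene'][:,:,::-1])
o=np.zeros((440,800,3),np.uint8); a=cv2.resize(im['top'][150:232,142:228],None,fx=4.5,fy=4.5,interpolation=2); b=cv2.resize(im['scene'][135:240,405:515],None,fx=3.7,fy=3.7,interpolation=2)
o[:a.shape[0],:a.shape[1]]=a;o[:b.shape[0],392:392+b.shape[1]]=b[:,:408];cv2.imwrite('pics/c3.png',o[:,:,::-1])
E
```

```text
time_s: 13.05
tool_pos: [0.5634, 0.3189, 0.2159]
tool_rot: [-179.7, -0.2, 6.4]
force: [0.3, -0.9, 0.9]
grip_width: 0.0396
grasp_force: 0.0
time_s: 13.8
tool_pos: [0.5648, 0.0926, 0.2122]
tool_rot: [180.0, -0.0, 2.8]
force: [-0.5, 0.7, -0.4]
grip_width: 0.0399
grasp_force: 0.0
  pack top [ 0.644  -0.1602] yaw 2.2 -288
  pack scene [ 0.646 -0.162] yaw 3.1 -322
in bay
  pack top [0.5735 0.3494] yaw 2.1 -68
  pack scene [0.5648 0.3593] yaw 4.2 -24[ WARN:0@12.183] global loadsave.cpp:1063 imwrite_ Unsupported depth image for selected encoder is fallbacked to CV_8U.
```

View pics/c3.png

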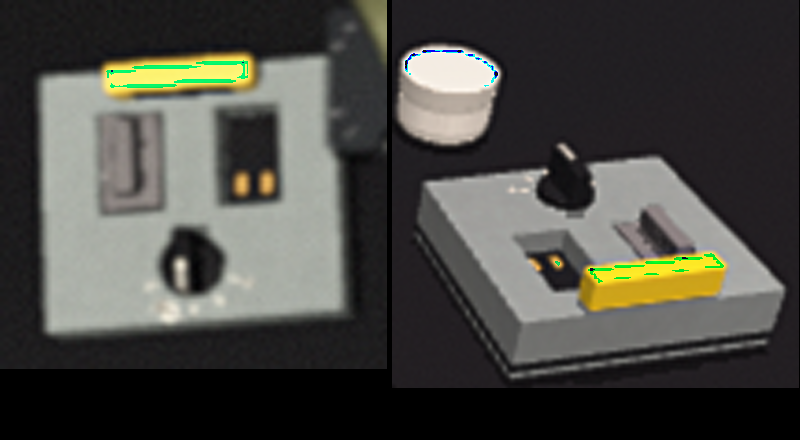

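```bash
python3 -m creep '.0134 -.0423 0 0 .04;.0134 -.0423 0 0 .04;.0134 -.0423 0 0 .04;.0134 -.0423 0 0 .04;.0134 -.0423 0 0 .04;.0134 -.0423 0 0 .04;0 0 -.04 0 .04;0 0 -.04 0 .04'
python3 -m creep '0 0 0 0 .04;0 0 -.04 0 .04;0 0 -.03 0 .04;0 0 -.0155 0 .04;0 0 0 0 .04'
```

```text
time_s: 15.2
tool_pos: [0.6455, -0.1604, 0.1313]
tool_rot: [-180.0, -0.1, 3.0]
force: [0.1, -0.9, -0.7]
grip_width: 0.0402
grasp_force: 0.0
time_s: 15.82
tool_pos: [0.6452, -0.1597, 0.0472]
tool_rot: [-180.0, 0.0, 3.1]
force: [-0.0, -0.7, -0.1]
grip_width: 0.0398
grasp_force: 0.0
```

```bash
python3 -m creep '0 -.001 -.0028 0 .04;0 0 0 0 0; 0 0 0 0 0;0 0 0 0 0;0 0 0 0 0;0 0 .04 0 0;0 0 .04 0 0;0 0 .04 0 0' 60
python3 -m creep '-.0074 .0448 0 0 0;-.0074 .0448 0 0 0;-.0074 .0448 0 0 0;-.0074 .0448 0 0 0;-.0074 .0448 0 0 0;-.0074 .0448 0 0 0;-.0074 .0448 0 1 0;-.0074 .0448 0 1 0'
python3 -m creep '-.0072 .0448 0 1 0;-.0072 .0448 0 0 0;0 0 0 0 0;0 0 -.03 0 0;0 0 -.03 0 0;0 0 0 0 0'
```

```text
time_s: 16.82
tool_pos: [0.6447, -0.1608, 0.165]
tool_rot: [-180.0, 0.0, 3.0]
force: [-0.2, 0.3, -0.0]
grip_width: 0.0116
grasp_force: 60.0
time_s: 17.82
tool_pos: [0.5853, 0.1987, 0.1639]
tool_rot: [180.0, 0.0, 5.1]
force: [0.2, -0.5, -0.5]
grip_width: 0.0112
grasp_force: 60.0
time_s: 18.58
tool_pos: [0.5703, 0.2846, 0.1014]
tool_rot: [179.8, 0.3, 6.0]
force: [0.9, 0.1, -0.1]
grip_width: 0.0112
grasp_force: 60.0
```

```bash
python3 -m creep '.001 .002 0 0 0;0 0 0 0 0'
python3 -m creep '0 0 -.008 0 0;0 0 -.006 0 0;0 0 0 0 0'
python3 -m creep '0 0 -.004 0 0;0 0 0 0 0'
```

```text
time_s: 18.82
tool_pos: [0.5733, 0.2896, 0.1057]
tool_rot: [-179.9, -0.1, 6.0]
force: [-0.0, 0.4, -1.4]
grip_width: 0.0116
grasp_force: 60.0
time_s: 19.2
tool_pos: [0.572, 0.2887, 0.0892]
tool_rot: [180.0, 0.1, 6.0]
force: [0.3, -0.4, -0.3]
grip_width: 0.0119
grasp_force: 60.0
time_s: 19.45
tool_pos: [0.5723, 0.2887, 0.0855]
tool_rot: [180.0, 0.0, 6.0]
force: [0.2, -1.2, -1.7]
grip_width: 0.0117
grasp_force: 60.0
```

```bash
python3 -m creep '-.0005 -.0012 0 0 0;0 0 0 0 0;0 0 -.004 0 0;0 0 0 0 0'
python3 -m creep '0 0 -.004 0 0;0 0 0 0 0;0 0 -.004 0 0;0 0 0 0 0'
python3 -m creep '0 0 -.003 0 0;0 0 0 0 0;0 0 -.003 0 0;0 0 0 0 0'
```

```text
time_s: 19.95
tool_pos: [0.5716, 0.2877, 0.0816]
tool_rot: [180.0, 0.0, 6.0]
force: [-0.2, 0.5, -0.7]
grip_width: 0.0109
grasp_force: 60.0
time_s: 20.45
tool_pos: [0.5716, 0.2877, 0.0735]
tool_rot: [180.0, 0.0, 6.0]
force: [0.0, -0.1, -1.5]
grip_width: 0.0112
grasp_force: 60.0
time_s: 20.95
tool_pos: [0.572, 0.2879, 0.068]
tool_rot: [-180.0, -0.0, 6.0]
force: [-0.6, -0.6, 3.0]
grip_width: 0.0112
grasp_force: 60.0
```

```bash
python3 -m creep '0 0 -.002 0 0;0 0 0 0 0;0 0 -.002 0 0;0 0 0 0 0;0 0 0 0 0'
python3 -m creep '0 0 .003 0 0;0 0 0 0 .035; 0 0 0 0 .035;0 0 0 0 .035;0 0 .03 0 .04;0 0 .045 0 .04;0 0 .04 0 .04;0 -.045 0 0 .04'
python3 -m creep '0 -.05 0 0 .04;0 -.05 0 0 .04;0 -.05 0 0 .04;0 -.02 0 0 .04;0 0 0 0 .04'
python3 - <<'E'
from m import *
im={n:np.mean([cams.read_camera(n) for _ in range(4)],0).astype(np.uint8) for n in('top','scene')}
for n in('top','scene'):
  for r in finder.tip_of('selector_grip',n)[:1]+finder.tip_of('selector_grip',n)[:1]: print(n,r['p'],r['xy'],toz(n,r['xy'],.074))
a=cv2.resize(im['top'][150:232,142:228],None,fx=4.5,fy=4.5,interpolation=2); b=cv2.resize(im['scene'][135:240,405:515],None,fx=3.7,fy=3.7,interpolation=2)
o=np.zeros((440,800,3),np.uint8);o[:a.shape[0],:a.shape[1]]=a;o[:b.shape[0],392:392+b.shape[1]]=b[:,:408];cv2.imwrite('pics/c4.png',o[:,:,::-1])
E
```

```text
time_s: 21.58
tool_pos: [0.572, 0.2879, 0.067]
tool_rot: [179.9, -0.0, 6.0]
force: [-6.8, -5.1, 21.2]
grip_width: 0.0112
grasp_force: 60.0
time_s: 22.58
tool_pos: [0.5719, 0.2485, 0.1862]
tool_rot: [-179.7, -0.4, 6.5]
force: [1.8, -0.1, -0.2]
grip_width: 0.04
grasp_force: 0.0
time_s: 23.2
tool_pos: [0.5721, 0.0705, 0.1816]
tool_rot: [180.0, 0.0, 5.8]
force: [-0.5, 1.2, -0.0]
grip_width: 0.0399
grasp_force: 0.0
top 0.67 [181.2, 205.7] [[0.5039 0.3186 0.074 ]]
top 0.67 [181.2, 205.7] [[0.5039 0.3186 0.074 ]]
scene 0.53 [453.0, 179.0] [[0.5044 0.3126 0.074 ]]
scene 0.53 [453.0, 179.0] [[0.5044 0.3126 0.074 ]]
```

View pics/c4.png

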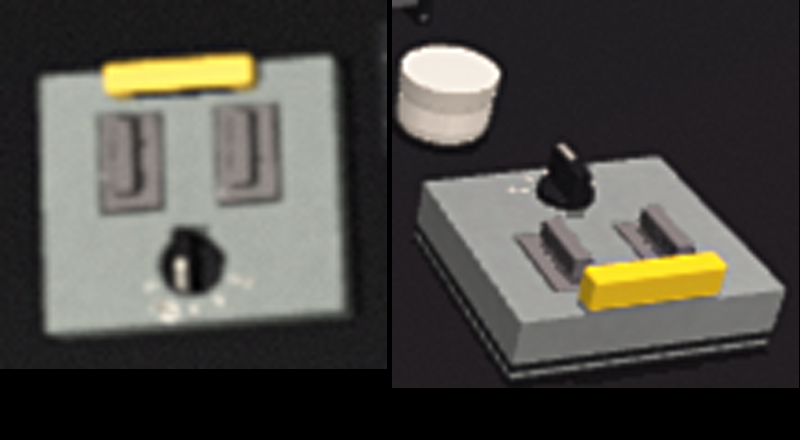

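```bash
python3 -m creep '-.0114 .041 0 -2 .04;-.0114 .041 0 -2 .04;-.0114 .041 0 -2 .04;-.0114 .041 0 -2 .04;-.0114 .041 0 0 .04;-.0111 .041 0 0 .04;0 0 0 0 .04;0 0 0 0 .04'
python3 - <<'E'
from m import *
o=get_obs();print(o['tool_pos'],o['tool_rot'])
E
```

```text
time_s: 24.8
tool_pos: [0.504, 0.3184, 0.1818]
tool_rot: [180.0, -0.0, -2.0]
force: [-0.3, 0.2, -0.2]
grip_width: 0.0398
grasp_force: 0.0
[0.504  0.3184 0.1818] [179.9556  -0.      -1.9623]
```

```bash
python3 -m creep '0 -.0015 -.04 0 .04;0 0 -.04 0 .04;0 0 -.0265 0 .04;0 0 0 0 .04'
python3 -m creep '0 0 0 0 .0;0 0 0 0 .0;0 0 0 0 .0;0 0 0 0 0;0 0 0 0 0' 30
python3 -m creep '0 0 0 -5 .0;0 0 0 -5 .0;0 0 0 -5 .0;0 0 0 -5 0;0 0 0 -5 0;0 0 0 -3.5 0;0 0 0 0 0;0 0 0 0 0' 40
```

```text
time_s: 25.3
tool_pos: [0.5042, 0.3151, 0.0742]
tool_rot: [179.9, 0.1, -2.1]
force: [-0.7, -0.4, 0.7]
grip_width: 0.0399
grasp_force: 0.0
time_s: 25.92
tool_pos: [0.5038, 0.3157, 0.0761]
tool_rot: [179.8, 0.0, -2.0]
force: [-2.9, -4.9, 6.6]
grip_width: 0.012
grasp_force: 29.8
time_s: 26.92
tool_pos: [0.5034, 0.3145, 0.0761]
tool_rot: [179.7, -0.1, -30.4]
force: [-2.9, -8.7, 8.9]
grip_width: 0.0116
grasp_force: 39.9
```

```bash
python3 -m creep '0 0 0 1 .04;0 0 0 0 .04;0 0 0 0 .04;0 0 .03 0 .04;0 0 .04 0 .04;0 0 .05 4 .06;0 -.04 .01 5 .08;0 -.05 0 5 .08' 40
python3 -m creep '-.006 -.05 0 5 .08;-.006 -.05 0 5 .08;-.006 -.05 0 5 .08;-.006 -.05 0 4 .08;-.006 -.05 0 0 .08;-.006 -.05 0 0 .08;-.009 -.05 0 0 .08;0 0 0 0 .08'
python3 - <<'E'
from m import *
o=get_obs();print(o['tool_pos'],o['tool_rot'])
im={n:np.mean([cams.read_camera(n) for _ in range(4)],0).astype(np.uint8) for n in('top','scene')}
a=cv2.resize(im['top'][150:232,142:228],None,fx=4.5,fy=4.5,interpolation=2); b=cv2.resize(im['scene'][135:240,405:515],None,fx=3.7,fy=3.7,interpolation=2)
o=np.zeros((440,800,3),np.uint8);o[:a.shape[0],:a.shape[1]]=a;o[:b.shape[0],392:392+b.shape[1]]=b[:,:408];cv2.imwrite('pics/c5.png',o[:,:,::-1])
E
```

```text
time_s: 27.92
tool_pos: [0.5043, 0.2283, 0.207]
tool_rot: [-179.9, -0.1, -15.0]
force: [0.7, -1.0, -0.3]
grip_width: 0.0621
grasp_force: 0.0
time_s: 28.92
tool_pos: [0.4579, -0.1269, 0.2057]
tool_rot: [179.9, -0.0, 3.2]
force: [1.0, 0.2, -0.4]
grip_width: 0.0798
grasp_force: 0.0
[ 0.4579 -0.1269  0.2057] [179.9251  -0.038    3.1905]
```

View pics/c5.png

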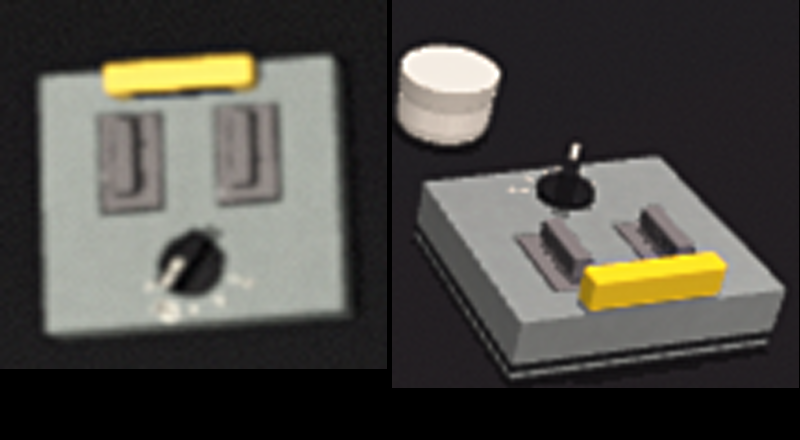

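Run:
```python
from m import *
im={n:np.mean([cams.read_camera(n) for _ in range(4)],0) for n in('top','scene')}
for n,(x0,y0,x1,y1) in (('top',(142+150//4.5,150+245//4.5,142+192//4.5,150+290//4.5)),('scene',(405+170//3.7,135+135//3.7,405+200//3.7,135+180//3.7))):
    x0,y0,x1,y1=map(int,(x0,y0,x1,y1)); c=im[n][y0:y1,x0:x1].min(2); print(n,x0,y0);print(c.astype(int))
    for th in(1.6,1.8,2.0,2.2):
        a=np.radians(6)+np.pi-(th-1.2); P=[[.504+r*np.cos(a),.3163+r*np.sin(a),.075] for r in(0,.01,.02)]; print(th,proj(n,P).round(1).tolist())
```

```text
top 175 204
[[166 170 164 131  81  39  22  22  31]
 [166 168 146 100  44  23  22  28  31]
 [168 161 127  64  26  34  45  42  38]
 [167 149  99  39  38  85 116  88  51]
 [167 139  75  31  71 156 187 137  57]
 [165 140  82  44 103 178 177 103  37]
 [165 147  93  86 141 163 116  50  13]
 [170 143 107 138 176 144  71  21   7]
 [177 148 130 171 180 109  37   4  10]
 [192 172 161 164 129  60  14   8  21]]
1.6 [[182.0, 205.6], [180.6, 209.1], [179.3, 212.6]]
1.8 [[182.0, 205.6], [180.0, 208.8], [178.0, 212.0]]
2.0 [[182.0, 205.6], [179.4, 208.4], [176.8, 211.1]]
2.2 [[182.0, 205.6], [178.9, 207.8], [175.8, 210.0]]
scene 450 171
[[ 30  30  31  30  30  32  30  30  30]
 [ 32  30  29  27  24  25  29  30  31]
 [ 31  29  24  30  64  50  28  26  30]
 [ 31  28  21  76 197 140  47  27  31]
 [ 31  25  22 100 248 114  29  22  29]
 [ 29  24  39 123 248  85  16  26  30]
 [ 29  25  50 126 182  58  14  24  25]
 [ 25  24  28  48  63  26  27  32  33]
 [ 43  28  27  24  23  39  99 104 105]
 [117  45  30  29  27  67 171 169 165]
 [ 49  32  30  31  38  95 187 172 167]
 [ 17  20  24  24  25  56 144 165 163]]
1.6 [[454.4, 178.5], [454.2, 176.4], [454.0, 174.4]]
1.8 [[454.4, 178.5], [455.0, 176.6], [455.6, 174.6]]
2.0 [[454.4, 178.5], [455.8, 176.8], [457.1, 175.0]]
2.2 [[454.4, 178.5], [456.5, 177.0], [458.6, 175.6]]
```

```bash
python3 -m creep '.001 -.0255 -.03 1.1 .08;0 0 -.05 0 .08;0 0 -.05 0 .08;0 0 -.04 0 .08;0 0 -.01 0 .08;0 0 0 0 0;0 0 0 0 0;0 0 0 0 0' 30
python3 -m creep '0 0 0 0 0;0 0 .04 0 0;0 0 .04 0 0;0 0 .04 0 0;0 0 .02 0 0;0 0 0 0 0;0 0 0 0 0'
```

```text
time_s: 30.72
tool_pos: [0.4613, -0.1488, 0.0271]
tool_rot: [179.9, -0.2, 4.7]
force: [0.5, -1.8, 4.1]
grip_width: 0.0595
grasp_force: 30.0
time_s: 31.6
tool_pos: [0.4589, -0.1479, 0.1643]
tool_rot: [-180.0, 0.1, 4.7]
force: [-0.2, -0.6, -1.9]
grip_width: 0.0595
grasp_force: 30.0
```

```bash
python3 -m creep '-.0034 -.0417 0 -.9 0;-.0034 -.0417 0 0 0;-.0034 -.0417 0 0 0;-.0034 -.0417 0 0 0;0 0 0 0 0;0 0 -.04 0 0;0 0 -.025 0 0;0 0 0 0 0'
```

```text
time_s: 32.6
tool_pos: [0.4442, -0.3128, 0.0973]
tool_rot: [-179.8, 0.3, 3.9]
force: [0.5, -0.3, -1.2]
grip_width: 0.0595
grasp_force: 30.0
```

Run:
```python
from m import *
im={n:np.mean([cams.read_camera(n) for _ in range(4)],0) for n in('top','scene')}
o=get_obs();print(o['tool_pos'],o['tool_rot']);z=o['tool_pos'][2]-.0271
both(im,'large',[.445,-.3146,.066],z); both(im,'large',[.445,-.3146,.066],z,cams_=('scene',),edges=(0,1))
b=cv2.resize(im['scene'][110:235,150:290],None,fx=4,fy=4,interpolation=2);cv2.imwrite('pics/c6.png',b[:,:,::-1].astype(np.uint8))
```

```text
[ 0.4466 -0.3152  0.1012] [179.9474  -0.0789   3.8326]
  large top [ 0.4781 -0.391 ] yaw 49.2 -62
  large scene [ 0.4424 -0.3174] yaw 6.4 -362
  large scene [ 0.4424 -0.3181] yaw 3.9 -112
```

View pics/c6.png

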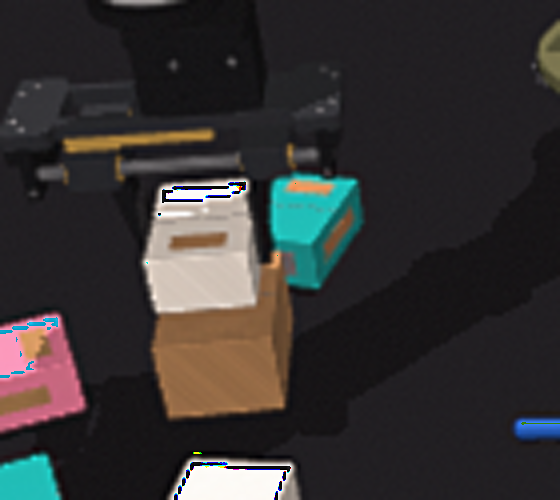

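```bash
python3 -m creep '.001 .001 -.012 0 0;0 0 -.005 0 0;0 0 0 0 0;0 0 0 0 0'
python3 -m creep '0 0 -.002 0 0;0 0 0 0 0'
```

```text
time_s: 33.5
tool_pos: [0.447, -0.3141, 0.0832]
tool_rot: [180.0, 0.0, 3.8]
force: [0.4, 0.0, -1.1]
grip_width: 0.0598
grasp_force: 30.0
time_s: 33.75
tool_pos: [0.4473, -0.3142, 0.082]
tool_rot: [180.0, -0.0, 3.8]
force: [-1.9, 0.9, 4.9]
grip_width: 0.0597
grasp_force: 30.0
```

```bash
python3 -m creep '0 0 .0005 0 .08;0 0 0 0 .08;0 0 0 0 .08;0 0 .03 0 .08;0 0 .04 0 .08;.038 .005 .03 -3 .08;.038 .005 0 -3 .08;.038 .005 0 -3 .08' 30
python3 -m creep '.038 .005 0 -3.3 .08;.038 .005 0 0 .08;0 0 0 0 .08;0 0 -.04 0 .08;0 0 -.04 0 .08;0 0 0 0 .08'
python3 - <<'E'
from m import *
im={n:np.mean([cams.read_camera(n) for _ in range(4)],0) for n in('top','scene')}
o=get_obs();print(o['tool_pos'],o['tool_rot'])
both(im,'large',[.445,-.3146,.066],.055); both(im,'large',[.638,-.2894,-.148])
E
```

```text
time_s: 34.75
tool_pos: [0.5627, -0.2988, 0.1825]
tool_rot: [180.0, -0.1, -5.2]
force: [-0.1, -0.6, 0.2]
grip_width: 0.0801
grasp_force: 0.0
time_s: 35.5
tool_pos: [0.6337, -0.2882, 0.0982]
tool_rot: [-179.9, 0.5, -8.5]
force: [-0.0, 0.3, -0.0]
grip_width: 0.0802
grasp_force: 0.0
[ 0.6378 -0.2894  0.1034] [179.9572  -0.1213  -8.4625]
  large top [ 0.4459 -0.3134] yaw 3.5 -505
  large scene [ 0.4025 -0.27  ] yaw -19.9 -137
  large top [ 0.642  -0.2882] yaw 54.4 -19
  large scene [ 0.6377 -0.2906] yaw -8.6 -369
```

```bash
python3 -m creep '0 0 -.05 0 .08;0 0 -.0265 0 .08;0 0 0 0 .08;0 0 0 0 0;0 0 0 0 0;0 0 0 0 0;0 0 0 0 0;0 0 0 0 0' 30
python3 -m creep '0 0 .04 0 0;0 0 .04 0 0;0 0 .04 0 0;0 0 .04 2 0;-.038 -.005 0 3 0;-.038 -.005 0 3 0;-.038 -.005 0 2 0;-.038 -.005 0 2.3 0'
python3 -m creep '-.039 -.005 0 0 0;0 0 0 0 0;0 0 -.03 0 0;0 0 0 0 0;0 0 0 0 0'
python3 - <<'E'
from m import *
im={n:np.mean([cams.read_camera(n) for _ in range(4)],0) for n in('top','scene')}
o=get_obs();print(o['tool_pos'],o['tool_rot']);z=o['tool_pos'][2]-.0271
for e in ((0,1,2,3),(0,1)): both(im,'large',[.445,-.3146,.066],z,cams_=('scene',),edges=e)
cv2.imwrite('pics/s7.png',im['scene'][:,:,::-1].astype(np.uint8))
E
```

```text
time_s: 36.9
tool_pos: [0.638, -0.2894, 0.027]
tool_rot: [180.0, -0.1, -8.5]
force: [-0.4, 0.6, 5.9]
grip_width: 0.06
grasp_force: 30.0
time_s: 37.9
tool_pos: [0.4835, -0.309, 0.185]
tool_rot: [180.0, 0.0, 3.9]
force: [0.1, 0.0, 0.1]
grip_width: 0.0598
grasp_force: 30.0
time_s: 38.52
tool_pos: [0.4468, -0.314, 0.1558]
tool_rot: [179.9, 0.0, 3.9]
force: [-0.6, 0.1, -0.9]
grip_width: 0.0597
grasp_force: 30.0
[ 0.4463 -0.3141  0.1556] [179.9655  -0.0168   3.8342]
  large scene [ 0.4436 -0.3158] yaw 6.0 -350
  large scene [ 0.4438 -0.3193] yaw 3.1 -104
```

```bash
python3 -m creep '.001 0 -.02 0 0;0 0 -.01 0 0;0 0 -.003 0 0;0 0 0 0 0;0 0 0 0 0'
python3 -m creep '0 0 -.002 0 0;0 0 0 0 0'
```

```text
time_s: 39.55
tool_pos: [0.4474, -0.3143, 0.1229]
tool_rot: [180.0, -0.0, 3.8]
force: [-0.3, 0.6, -1.2]
grip_width: 0.0597
grasp_force: 30.0
time_s: 39.8
tool_pos: [0.4471, -0.314, 0.1204]
tool_rot: [180.0, 0.0, 3.8]
force: [-0.9, 0.8, -1.6]
grip_width: 0.0601
grasp_force: 30.0
```

```bash
python3 -m creep '0 0 -.001 0 0;0 0 0 0 0'
python3 -m creep '0 0 0 0 .08;0 0 0 0 .08;0 0 0 0 .08;0 0 .03 0 .08;0 0 .04 0 .08;0 0 .02 0 .08;.0241 .0409 0 3 .08;.0241 .0409 0 3 .08' 30
python3 -m creep '.0241 .0409 0 3 .08;.0241 .0409 0 3.2 .08;.0241 .0409 0 0 .08;.0241 .0409 0 0 .08;.0241 .0409 0 0 .08;0 0 -.05 0 .08;0 0 -.05 0 .08;0 0 0 0 .08'
python3 - <<'E'
from m import *
im={n:np.mean([cams.read_camera(n) for _ in range(4)],0) for n in('top','scene')}
o=get_obs();print(o['tool_pos'],o['tool_rot'])
both(im,'large',[.445,-.3146,.066],.093);both(im,'large',[.445,-.3146,.066],.055,cams_=('scene',)); both(im,'large',[.616,-.0278,.28],cams_=('scene',))
E
```

```text
time_s: 40.05
tool_pos: [0.4472, -0.3141, 0.1199]
tool_rot: [180.0, -0.0, 3.8]
force: [-1.8, 2.0, 5.3]
grip_width: 0.0594
grasp_force: 30.0
time_s: 41.05
tool_pos: [0.4959, -0.2318, 0.2098]
tool_rot: [180.0, -0.1, 9.8]
force: [0.3, -0.5, -0.5]
grip_width: 0.0799
grasp_force: 0.0
time_s: 42.05
tool_pos: [0.6123, -0.0275, 0.1051]
tool_rot: [-179.9, 0.5, 16.0]
force: [0.2, 1.2, 0.8]
grip_width: 0.08
grasp_force: 0.0
[ 0.6168 -0.0278  0.1111] [179.9532  -0.1564  16.0269]
  large top [ 0.4486 -0.3131] yaw 3.4 -490
  large scene [ 0.4458 -0.3148] yaw 3.4 -486
  large scene [ 0.4604 -0.3205] yaw 15.9 -238
  large scene [ 0.6158 -0.0289] yaw 15.2 -281
```

```bash
python3 -m creep '-.001 0 -.05 0 .08;0 0 -.034 0 .08;0 0 0 0 .08;0 0 0 0 0;0 0 0 0 0;0 0 0 0 0;0 0 0 0 0;0 0 0 0 0' 30
python3 -m creep '0 0 .04 0 0;0 0 .04 0 0;0 0 .05 0 0;0 0 .05 0 0;-.0212 -.0357 .01 -3 0;-.0212 -.0357 0 -3 0;-.0212 -.0357 0 -3 0;-.0212 -.0357 0 -3.2 0'
python3 -m creep '-.0212 -.0357 0 0 0;-.0212 -.0357 0 0 0;-.0212 -.0357 0 0 0;-.0212 -.0357 0 0 0;0 0 0 0 0;0 0 -.02 0 0;0 0 0 0 0;0 0 0 0 0'
python3 - <<'E'
from m import *
im={n:np.mean([cams.read_camera(n) for _ in range(4)],0) for n in('top','scene')}
o=get_obs();print(o['tool_pos'],o['tool_rot']);z=o['tool_pos'][2]-.0271
for e in ((0,1,2,3),(0,1)): both(im,'large',[.445,-.3146,.066],z,cams_=('scene',),edges=e)
E
```

```text
time_s: 43.45
tool_pos: [0.6161, -0.0278, 0.027]
tool_rot: [179.9, -0.1, 16.0]
force: [-0.9, 0.4, 5.9]
grip_width: 0.0596
grasp_force: 30.0
time_s: 44.45
tool_pos: [0.5286, -0.1723, 0.215]
tool_rot: [180.0, 0.0, 3.7]
force: [-0.0, 0.2, -1.0]
grip_width: 0.06
grasp_force: 30.0
time_s: 45.45
tool_pos: [0.4455, -0.3131, 0.1957]
tool_rot: [180.0, -0.0, 3.9]
force: [0.7, -0.2, -0.6]
grip_width: 0.0598
grasp_force: 30.0
[ 0.4454 -0.3133  0.1956] [179.9704  -0.0133   3.8439]
  large scene [ 0.4426 -0.3146] yaw 5.7 -345
  large scene [ 0.4431 -0.3181] yaw 3.3 -101
```

```bash
python3 -m creep '.001 -.001 -.02 0 0;0 0 -.012 0 0;0 0 -.003 0 0;0 0 0 0 0;0 0 -.002 0 0;0 0 0 0 0;0 0 0 0 0'
python3 -m creep '0 0 -.001 0 0;0 0 0 0 0'
```

```text
time_s: 46.72
tool_pos: [0.4463, -0.3144, 0.1586]
tool_rot: [180.0, -0.0, 3.8]
force: [0.2, 0.1, -1.4]
grip_width: 0.0598
grasp_force: 30.0
time_s: 46.98
tool_pos: [0.4464, -0.3145, 0.1581]
tool_rot: [180.0, -0.0, 3.8]
force: [-2.3, 1.2, 4.0]
grip_width: 0.0594
grasp_force: 30.0
```

```bash
python3 -m creep '0 0 0 0 .08;0 0 0 0 .08;0 0 0 0 .08;0 0 .03 0 .08;0 0 .04 0 .08;0 0 .01 0 .08;.005 .044 0 -3 .07;.005 .044 0 -3 .07' 30
python3 -m creep '0 .0445 0 -3 .07;0 .0445 0 -3 .07;0 .0445 0 -1.9 .07;0 .0445 0 0 .07;0 .0445 0 0 .07;0 .0445 0 0 .07;-.005 .0445 0 0 .07;-.005 .0445 0 0 .07'
python3 -m creep '0 0 -.05 0 .07;0 0 -.05 0 .07;0 0 -.03 0 .07;0 0 0 0 .07;0 0 0 0 .07'
python3 - <<'E'
from m import *
im={n:np.mean([cams.read_camera(n) for _ in range(4)],0) for n in('top','scene')}
o=get_obs();print(o['tool_pos'],o['tool_rot'])
both(im,'large',[.445,-.3146,.066],.131); both(im,'small',[.446,.1297,-.176],cams_=('scene',))
E
```

```text
time_s: 47.98
tool_pos: [0.4559, -0.2254, 0.2367]
tool_rot: [180.0, 0.0, -2.4]
force: [1.2, 0.9, -0.6]
grip_width: 0.0719
grasp_force: 0.0
time_s: 48.98
tool_pos: [0.4455, 0.131, 0.2365]
tool_rot: [180.0, 0.1, -10.1]
force: [-0.6, 0.0, -0.2]
grip_width: 0.0699
grasp_force: 0.0
time_s: 49.6
tool_pos: [0.4469, 0.1299, 0.1083]
tool_rot: [-180.0, -0.1, -10.1]
force: [-0.3, -0.1, 0.8]
grip_width: 0.07
grasp_force: 0.0
[0.4465 0.1298 0.1079] [-179.9895   -0.039   -10.0689]
  large top [ 0.4474 -0.3136] yaw 3.3 -528
  large scene [ 0.4445 -0.3154] yaw 3.5 -470
  small scene [0.4452 0.1287] yaw -10.6 -467
```

```bash
python3 -m creep '0 0 -.05 0 .07;0 0 -.0325 0 .07;0 0 0 0 .07;0 0 0 0 0;0 0 0 0 0;0 0 0 0 0;0 0 0 0 0;0 0 0 0 0' 25
python3 -m creep '0 0 .05 0 0;0 0 .06 0 0;0 0 .06 0 0;0 0 .05 2 0;.005 -.0444 .01 3 0;.005 -.0444 0 3 0;0 -.0444 0 3 0;0 -.0444 0 2.9 0'
python3 -m creep '0 -.0444 0 0 0;0 -.0444 0 0 0;0 -.0444 0 0 0;0 -.0444 0 0 0;-.005 -.0444 0 0 0;-.005 -.0444 0 0 0;0 0 -.02 0 0;0 0 0 0 0'
python3 -m creep '0 0 0 0 0'
python3 - <<'E'
from m import *
im={n:np.mean([cams.read_camera(n) for _ in range(4)],0) for n in('top','scene')}
o=get_obs();print(o['tool_pos'],o['tool_rot']);z=o['tool_pos'][2]-.0255
for e in ((0,1,2,3),(0,1)): both(im,'small',[.445,-.3146,.066],z,cams_=('scene',),edges=e)
E
```

```text
time_s: 51.0
tool_pos: [0.4472, 0.13, 0.026]
tool_rot: [-180.0, -0.1, -10.1]
force: [-0.8, -0.9, 6.5]
grip_width: 0.0482
grasp_force: 25.0
time_s: 52.0
tool_pos: [0.4559, -0.0493, 0.2548]
tool_rot: [180.0, -0.0, 3.9]
force: [0.2, -0.2, -1.1]
grip_width: 0.0479
grasp_force: 25.0
time_s: 53.0
tool_pos: [0.4451, -0.3138, 0.2333]
tool_rot: [-179.9, 0.2, 3.8]
force: [0.1, 0.7, -0.6]
grip_width: 0.0481
grasp_force: 25.0
time_s: 53.12
tool_pos: [0.4466, -0.3137, 0.2352]
tool_rot: [180.0, -0.0, 3.9]
force: [-0.6, 0.2, -1.0]
grip_width: 0.0477
grasp_force: 25.0
[ 0.4464 -0.3142  0.2351] [179.973   -0.016    3.8542]
  small scene [ 0.4447 -0.3154] yaw 6.3 -349
  small scene [ 0.4476 -0.3221] yaw -4.7 -97
```

Well aligned; lower to about z = 0.1945.

```bash
python3 -m creep '0 0 -.02 0 0;0 0 -.012 0 0;0 0 -.006 0 0;0 0 0 0 0;0 0 -.001 0 0;0 0 0 0 0;0 0 0 0 0'
python3 -m creep '0 0 -.001 0 0;0 0 0 0 0'
```

```text
time_s: 54.4
tool_pos: [0.4464, -0.3144, 0.1962]
tool_rot: [180.0, -0.0, 3.8]
force: [-0.5, -0.0, -0.1]
grip_width: 0.0475
grasp_force: 25.0
time_s: 54.65
tool_pos: [0.4464, -0.3144, 0.1951]
tool_rot: [180.0, -0.0, 3.8]
force: [-0.2, -0.3, 0.6]
grip_width: 0.0475
grasp_force: 25.0
```

```bash
python3 -m creep '0 0 -.001 0 0;0 0 0 0 0'
python3 -m creep '0 0 0 0 .07;0 0 0 0 .07;0 0 0 0 .07;0 0 .03 0 .07;0 0 .05 0 .07;0 0 .02 0 .07;0 .05 0 0 .07;0 .05 0 0 .07'
python3 -m creep '0 .05 0 0 .07;0 .05 0 0 .07;0.02 .05 0 0 .07;0.02 .05 0 0 .07;0 0 0 0 .07;0 0 0 0 .07'
python3 - <<'E'
from m import *
im={n:np.mean([cams.read_camera(n) for _ in range(4)],0) for n in('top','scene')}
both(im,'small',[.445,-.3146,.066],.169);both(im,'large',[.445,-.3146,.066],.131)
cv2.imwrite('pics/s8.png',im['scene'][:,:,::-1].astype(np.uint8))
E
```

```text
time_s: 54.9
tool_pos: [0.4464, -0.3144, 0.195]
tool_rot: [180.0, -0.0, 3.8]
force: [-2.1, 2.0, 7.5]
grip_width: 0.0479
grasp_force: 25.0
time_s: 55.9
tool_pos: [0.4461, -0.2136, 0.294]
tool_rot: [180.0, -0.0, 3.7]
force: [0.4, 1.4, -0.2]
grip_width: 0.0703
grasp_force: 0.0
time_s: 56.65
tool_pos: [0.4861, -0.0149, 0.2936]
tool_rot: [179.9, 0.0, 3.8]
force: [-0.3, -0.3, -0.3]
grip_width: 0.0698
grasp_force: 0.0
  small top [ 0.4534 -0.3133] yaw 3.5 -447
  small scene [ 0.4442 -0.3153] yaw 3.4 -475
  large top [ 0.4475 -0.3148] yaw 2.9 -471
  large scene [ 0.4546 -0.3151] yaw 3.6 -266
```

View pics/s8.png

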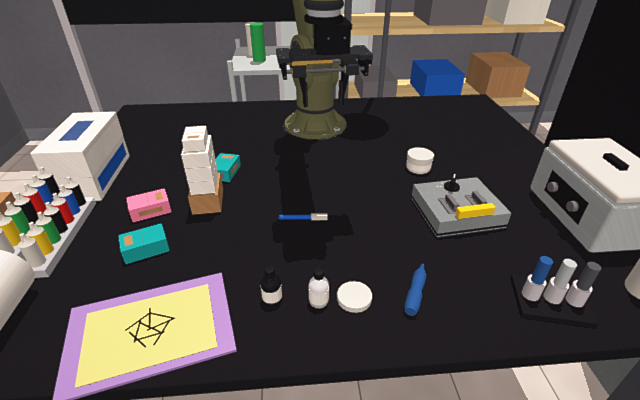

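Run:
```python
from m import *
im={n:np.mean([cams.read_camera(n) for _ in range(4)],0).astype(np.uint8) for n in('top','scene')}
out=[]
for n,(x,y,w,h) in(('top',(375,180,65,80)),('scene',(170,115,80,105))):
    k=5; c=cv2.resize(im[n][y:y+h,x:x+w],None,fx=k,fy=k,interpolation=2)
    for L,W,z,col in((.072,.048,.199,(255,0,0)),(.092,.06,.169,(0,255,0)),(.104,.072,.0,(0,0,255))):
        a=np.radians(3.8); P=[[.4450+u*L/2*np.cos(a)-v*W/2*np.sin(a),-.3146+u*L/2*np.sin(a)+v*W/2*np.cos(a),z] for u,v in((1,1),(1,-1),(-1,-1),(-1,1))]
        q=(proj(n,P)+.5-[x,y])*k; cv2.polylines(c,[q.round().astype(int)],True,col,1)
    out.append(cv2.copyMakeBorder(c,0,530-c.shape[0],0,0,0))
cv2.imwrite('pics/c9.png',np.hstack(out)[:,:,::-1])
```

```text
(no output)
```

View pics/c9.png

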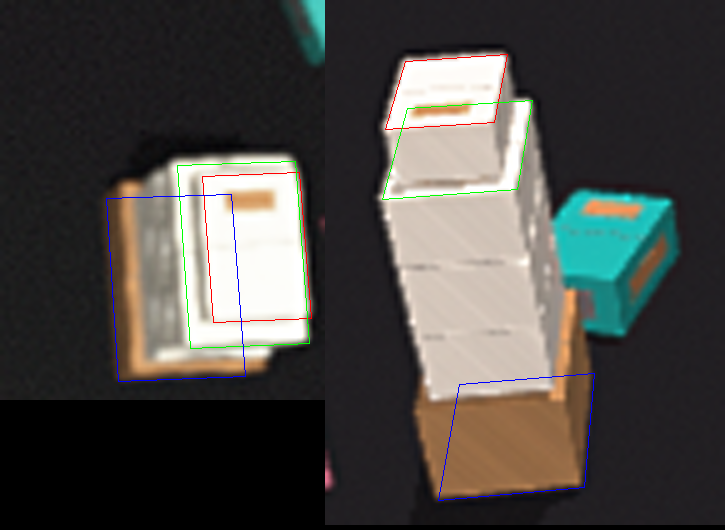

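The overlays match. In the top view, the red (small carton) and green (top large carton) outlines sit within about 1 px of the carton edges. In the scene view, all the outlines line up, including the case's base. I'm handing the job in.

```bash
python3 -c "
from cell import ticket; print(ticket.sign_off())"
```

```text
the job is handed in; nothing more can be done
None
```

Job handed in at about 57 s: both packs are flush in the bays, the selector was then turned to the charge mark, and three large cartons with the small one on top stand in one column on the case; the jar and ink bottles were not touched. The sign-off gave no verdict.

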